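# Lock the sprung cradle and hold the casting flask down in it

### The arm

A 6-joint arm with a two-finger parallel gripper is mounted at the origin on a cart in front of the work surface, level with it; the furniture and walls round the work are solid. World frame = base frame: x ahead of the robot, y to its left, z up, the work surface at z = 0. Lengths are in m, angles in rad, forces in N, time in s.
With the tool pointing down it reaches from about 0.375 to 0.75 m from the base axis. Payload 9 kg.
Tool frame: the origin (TCP) lies midway between the tips of the shut fingers; the grasp point (between the pads) lies 19 mm behind it; z points along the fingers, y is the line along which they close (so a half turn about z gives the same grasp; the last joint's range is limited). The gripper opens to 85 mm and grips with 20 to 120 N. Pads are 22 mm wide; open, the fingers measure 114 mm over their backs; the gripper's body (76 mm by 85 mm) begins 54 mm behind the grasp point. The pads swing forward as they close: fully open they stand 13 mm farther back than shut.
Start: joints at [1.018, 0.104, 0.097, 1.564, 0, 1.353], TCP at [0.197, 0.567, 0.231] pointing down, gripper open.
Joint ranges: [-2.99, 2.99], [-0.84, 1.86], [-1.1, 1.16], [-1.84, 2.11], [-1.51, 1.56], [-3.14, 3.14]. Speed limits (rad/s): [2.22, 2.22, 2.57, 3.14, 3.14, 3.14].

### API

Orientations are given as a unit quaternion [w, x, y, z].
In Python, from station import manip, camera, camera_params, workorder gives the robot as it stands.
- The arm moves only by the tool jog_arm, never from a script. Its argument "steps" is a list of rows, each an object with "hand": the opening, from 0 (shut) to 1 (fully open); "offset": the shift along the tool's x, y, z in mm, a list of three; "turn": the turn about the tool's z in rad. In form: [{"hand": hand, "offset": [tx, ty, tz], "turn": turn}, ...]. A call has 1 to 10 rows; each row is the pose to reach, as a shift and turn from the pose commanded when the call began, along the tool's axes at that moment; what a row does not reach only later rows make up. A row lasts 1/12 s, in which the tool goes at most 41.7 mm and 7.16 degrees, less where a joint would pass 70% of its speed; a pose out of reach is approached as far as the arm can. A call with a gripper value outside its range is refused whole. The fingers move at their own pace and stop on an object; "grip_force" is the grip in N (left out, the last holds). Time passes only in rows, so rows that repeat a pose let the fingers close. It gives the time, the measured TCP pose, the force, the opening and the grip force at its end, in the units of the state.
- manip.observe(): the state, without advancing time (a new reading comes with each control period).
- camera(name): name is "scene" or "top" or "wrist"; returns the picture (400x640x3 uint8, red, green, blue); there is no depth.
- camera_params(name): a dict with "fx", "fy", "cx", "cy" (pixels), "camera_from_world" (4x4, takes a point from world to camera coordinates). Camera axes: x right, y down, z forward; pixel columns grow to the right and rows downward; lengths in m; the calibration is good to about 2 mm. The wrist camera is an equidistant fisheye: a pixel r from the principal point sees the ray r / f radians off the axis. A picture is of the moment at which its call begins: read the wrist's pose just before it. camera_params takes no time and is no camera call; for the wrist camera it gives the pose at the moment of the call.
- workorder.job_done(): hands the job in; it is judged then, once.
The state is a dict: "time_s": time; "joint_positions": joint angles; "qvel": joint speeds; "joint_efforts": joint torques, N m; "tool_pos": TCP position; "orientation": TCP orientation; "force": force on the tool from outside, world axes, zero at the start; "moment": the same for the moment, N m; "opening": finger opening in m; "grasp_force": force on a finger pad.
Only numpy, scipy, OpenCV 4.12 (cv2) and the standard library are available. Lean on these libraries where they do the work, as an engineer would, in place of code of your own. Each camera call takes 0.05 s, during which the arm holds its last target. There are 200 camera calls.

### The job

Turn the lock collar of the spring cradle clockwise, by its upright pin, until its arm lies over the locked mark on the base. Only then set the smaller of the two round casting flasks upright in the cradle's cup, press it down until the cup is fully home against its stop, and finish while still holding it pressed down with the gripper. Leave the collar locked and the other things where they are.

Things in the scene. Friction and masses are not known exactly. Their poses are not given: they have to be found in the camera images.
- cradle: spring cradle, a fixed stand: round dark steel base 140 mm across and 14 mm high, standing on the worktop; a housing 72 mm across rises in its middle to 30 mm. Origin: centre of its underside, z up; it does not move.
- lock_collar (a joint): angle of the lock collar, a knurled light metal ring 112 mm across lying on the base (top 26 mm above the worktop), about the upright axis through the cradle's centre. Grows clockwise seen from above. It starts between 0 and 0.45 rad; 1.2 rad is the locked mark (arm straight over the mark), and it stops at 1.25 rad. Friction about 0.12 N m; it stays where it is left.
- collar_pin (a point): upright round steel pin, 12 mm thick, at the end of the collar's short radial arm, on the robot's side of the cradle, 90 mm from the cradle's axis; its top is 63 mm above the worktop, the arm below it reaches up to 25 mm. This point lies on the pin's axis 50 mm above the worktop and turns with the collar.
- lock_mark (a point): where collar_pin is when the collar is locked: 90 mm from the cradle's axis, 50 mm above the worktop, straight above the locked mark, a flat tongue 18 mm wide with a light ridge that sticks out of the base on the robot's side to 120 mm from the axis, 13 mm high. Fixed to the cradle. A low stop post, 24 mm high, stands on the base's rim just past it, 64 mm from the axis.
- cup (a joint): how far the cradle's cup is pressed down, m: 0 at rest (up), 0.014 fully home on its stop. The spring pushes up with 4 N at the start of the travel and 11 N at the end; a flask's weight alone does not move it.
- cup_floor (a point): centre of the inner floor of the cup, which moves down with it; 48 mm above the worktop at rest, 34 mm when fully home. The cup is a round steel ring on a coil spring over the cradle's centre: opening 62 mm across, outside 71 mm, its wall rises 12 mm above this floor. z up.
- small_flask: the smaller casting flask: a filled, solid upright metal cylinder, 55 mm in diameter and 55 mm high, 0.06 to 0.13 kg. Origin: centre of its underside, z up. Stands on the worktop to the left or the right of the cradle.
- large_flask: the larger casting flask, 67 mm in diameter and 62 mm high, on the other side of the cradle: too wide for the cup, leave it alone. Origin: centre of its underside.
- white_cast: white dental cast, 53x71x27 mm, a bystander. Origin: centre of its underside.
- denture: tan cast with teeth, 53x71x27 mm, a bystander. Origin: centre of its underside.
- melt_crucible: small ceramic crucible, 51 mm across, 40 mm high, a bystander. Origin: centre of its underside.
- wheel: black polishing wheel lying flat near the front edge, 57 mm across, 12 mm thick, a bystander. Origin: centre of its underside.
Mind the look-alikes: they are no part of the job. Leave any orange look-alike of the small_flask alone.

How it is judged:
On the way, in this order (a step that is already met when the one before it is completed fails the run):
1. the lock collar is turned to its locked mark (value of joint lock_collar above 1.1 rad), for 0.2 s.
2. the small flask stands upright in the cup and is pressed down until the cup is home (horizontal distance between small_flask and cup_floor below 0.006 m and z of small_flask in the frame of cup_floor between -0.004 and 0.003 m and angle between small_flask's own z axis and vertical below 0.08 rad and value of joint lock_collar above 1.1 rad and value of joint cup above 0.0115 m), for 0.3 s.
At the end, for the whole second after the job is handed in: The collar stands at its locked mark (over 1.1 rad); the small flask stands upright (within 0.08 rad) on the cup's floor (within 3 mm of it, within 6 mm of its centre); the cup is pressed down by over 11.5 mm of its 14 mm; the fingers are still on the flask with over 3 N, and it is at rest (all of step 2 and contact force between the fingers and small_flask above 3 N and linear speed of small_flask below 0.02 m/s); the arm keeps its last pose, push and grip.
It fails at once if the small flask is seated in the cup while the collar is not locked (horizontal distance between small_flask and cup_floor below 0.006 m and z of small_flask in the frame of cup_floor between -0.004 and 0.003 m and angle between small_flask's own z axis and vertical below 0.08 rad and not (value of joint lock_collar above 1.1 rad)).
It fails at once if the large flask or another bystander is moved by more than 20 mm (distance of any of large_flask, white_cast, denture, melt_crucible, wheel from where it was at the start of the episode above 0.02 m).
It also fails if it takes over 54 s, if anything falls off the work surface, if the arm or the gripper's body presses on something with over 40 N, if the wrist force passes 120 N, or if a joint passes its speed limit or range.

## Working session

There is one attempt and no reset: what is moved stays moved. The work goes in short steps, Python scripts to look and compute and a tool call to move; the robot and the scene stay as the last step left them, time stands still between calls to the robot, and variables do not carry over. Pictures are saved under pics/ and viewed, at most 10 in all, crops included, and the job is handed in when it is done.

Besides the shell and the picture viewer there is one more tool, called after "Call:" by a JSON object that holds its "api" and its "payload", one argument or row to a line. jog_arm: Moves the arm, as the interface text tells. Its arguments: {"type":"object","properties":{"steps":{"type":"array"},"grip_force":{"type":"number"}},"required":["steps"]}

```bash
mkdir -p pics
cat > h.py <<'E'
import numpy as np, cv2
from station import manip, camera, camera_params, workorder
def snap(n,f,crop=None,s=1):
    im=camera(n)[:,:,::-1].copy(); np.save('pics/'+n+'.npy',im)
    if crop: x0,y0,x1,y1=crop; im=cv2.resize(im[y0:y1,x0:x1],None,fx=s,fy=s,interpolation=cv2.INTER_CUBIC)
    cv2.imwrite('pics/'+f,im)
def px(n,u,v,z):
    p=camera_params(n); T=np.linalg.inv(p['camera_from_world'])
    x,y=(u-p['cx'])/p['fx'],(v-p['cy'])/p['fy']
    if n=='wrist':
        r=np.hypot(x,y); k=np.sin(r)/r if r>0 else 1; d=np.array([x*k,y*k,np.cos(r)])
    else: d=np.array([x,y,1])
    d=T[:3,:3]@d; o=T[:3,3]; return o+d*(z-o[2])/d[2]
E
python3 - <<'E'
from h import *
print(manip.observe())
snap('top','top1.png'); snap('scene','scene1.png')
for n in('top','scene'): p=camera_params(n); print(n,p['fx'],np.linalg.inv(p['camera_from_world']).round(3))
E
```

```text
{'time_s': 0.0, 'joint_positions': array([1.01831362e+00, 1.04714790e-01, 9.64749629e-02, 1.56390961e+00,
       3.24232205e-05, 1.35309775e+00]), 'qvel': array([ 0.0008283 ,  0.0002924 ,  0.00074046, -0.00115173,  0.00114968,
       -0.00074229]), 'joint_efforts': array([ 1.96870278e-03, -5.56928158e+01,  5.03652012e+01,  1.70289731e-02,
       -2.32433995e-04, -6.78299486e-06]), 'tool_pos': array([0.19694063, 0.56640478, 0.2305164 ]), 'orientation': array([-2.69168411e-04,  1.66611412e-01,  9.86022403e-01, -6.20919340e-04]), 'force': array([ 0.33462365, -0.34470383,  0.43812236]), 'moment': array([ 0.01359325,  0.0051547 , -0.02695356]), 'grasp_force': 0.0, 'opening': 0.08529998991187923}
top 461.40803990405834 [[-0.027 -0.995  0.094  0.423]
 [-1.     0.026 -0.016  0.002]
 [ 0.013 -0.095 -0.995  1.319]
 [ 0.     0.     0.     1.   ]]
scene 404.7975919192787 [[ 0.9   -0.208  0.383  0.192]
 [-0.436 -0.382  0.815 -0.799]
 [-0.023 -0.9   -0.434  0.504]
 [ 0.     0.     0.     1.   ]]
```

View pics/top1.png

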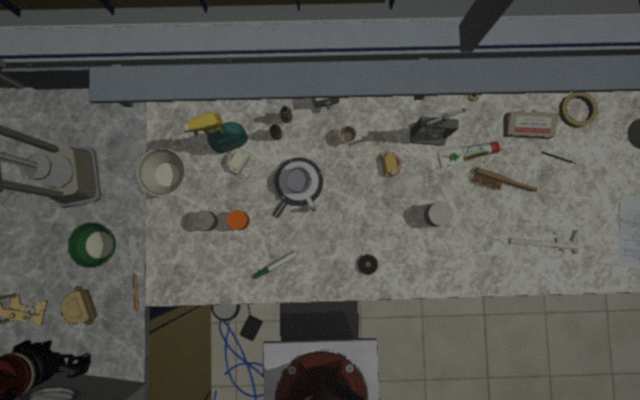

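View pics/scene1.png

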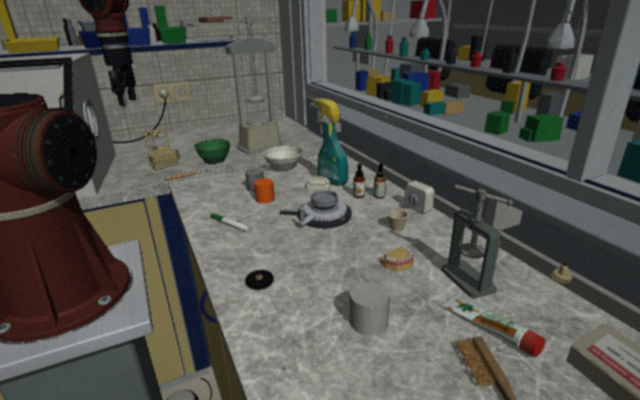

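The top view shows the cradle at about (298,182), with two small round flasks left of it: grey at (205,220) and orange at (237,220). A large grey flask stands on the right at (437,214). Grey (205,220) fits small_flask; the orange one is the look-alike. I'll confirm this in a crop.

Run:
```python
from h import *
im=np.load('pics/top.npy')
c=cv2.resize(im[150:245,185:335],None,fx=5.3,fy=5.3,interpolation=cv2.INTER_CUBIC); c=cv2.convertScaleAbs(c,alpha=1.8); cv2.imwrite('pics/c1.png',c)
```

```text
(no output)
```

View pics/c1.png

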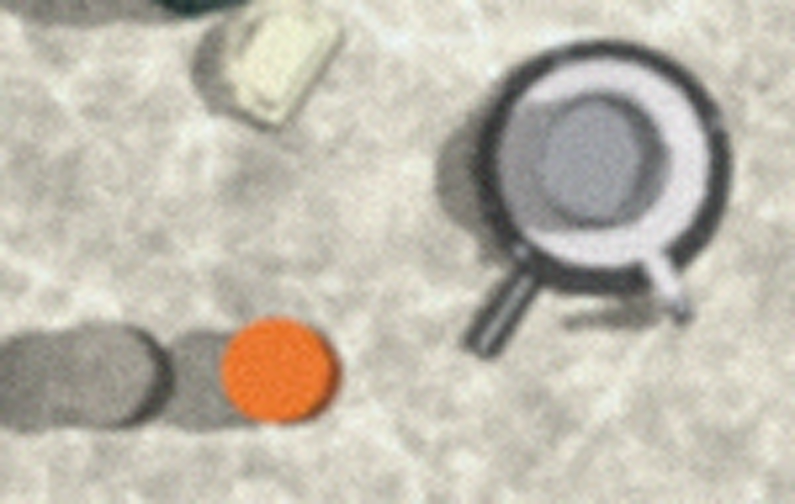

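Run:
```python
from h import *
f=lambda x,y,z:px('top',185+x/5.3,150+y/5.3,z).round(4)
c=f(603,166,.014);p=f(685,315,.063);m=f(482,350,.013)
print('cradle',c,'pin',p,'mark',m,'flask',f(103,373,.055),'orange',f(279,370,.055),'large',px('top',437,213,.062))
for q in(p,m): d=q-c; print(np.hypot(d[0],d[1]),np.arctan2(d[1],d[0]))
from scipy.spatial.transform import Rotation as R
o=manip.observe()['orientation']; print(R.from_quat(np.roll(o,-1)).as_matrix().round(3))
p=camera_params('wrist');print(p)
```

```text
cradle [0.5982 0.0469 0.014 ] pin [0.5133 0.0048 0.063 ] mark [0.501  0.1137 0.013 ] flask [0.4919 0.3052 0.055 ] orange [0.491  0.2148 0.055 ] large [ 0.49468897 -0.33078382  0.062     ]
0.09476507795596432 -2.681248477593747
0.11794100220025261 2.5394799799421355
[[-0.944  0.329 -0.001]
 [ 0.329  0.944 -0.001]
 [ 0.    -0.001 -1.   ]]
{'fx': 309.70691628693146, 'fy': 309.70691628693146, 'cx': 321.2779644041393, 'cy': 198.96782011838113, 'camera_from_world': array([[ 0.32864157,  0.94445297, -0.00181589, -0.59917821],
       [ 0.89784848, -0.31182691,  0.31085703, -0.03988114],
       [ 0.2930236 , -0.10379094, -0.95045495,  0.38109697],
       [ 0.        ,  0.        ,  0.        ,  1.        ]])}
```

The crop confirms it: the plain grey flask at (204,220) is the small one, and the orange one at (238,220) is the look-alike. The pin is at (314,209) and the locked mark points to (276,216). Next I move above the pin.

Call:
{"api": "jog_arm", "payload": {
  "steps": [
    {"hand": 0.5,"offset": [-48,-42,3],"turn": -0.1},
    {"hand": 0.5,"offset": [-97,-85,6],"turn": -0.2},
    {"hand": 0.5,"offset": [-145,-127,9],"turn": -0.335},
    {"hand": 0.5,"offset": [-194,-170,12],"turn": -0.335},
    {"hand": 0.5,"offset": [-242,-212,15],"turn": -0.335},
    {"hand": 0.5,"offset": [-291,-255,18],"turn": -0.335},
    {"hand": 0.5,"offset": [-340,-298,21],"turn": -0.335},
    {"hand": 0.5,"offset": [-388,-340,24],"turn": -0.335},
    {"hand": 0.5,"offset": [-485,-425,30],"turn": -0.335},
    {"hand": 0.5,"offset": [-485,-425,30],"turn": -0.335}
  ]
}}

```text
time_s: 0.93
tool_pos: [0.4013, 0.206, 0.2119]
orientation: [0.0, -0.0, 1.0, 0.0]
force: [0.9, 0.9, -0.1]
opening: 0.0428
grasp_force: 0.0
```

Call:
{"api": "jog_arm", "payload": {
  "steps": [
    {"hand": 0.5,"offset": [-114,-201,12],"turn": 0},
    {"hand": 0.5,"offset": [-114,-201,12],"turn": 0},
    {"hand": 0.5,"offset": [-114,-201,12],"turn": 0},
    {"hand": 0.5,"offset": [-114,-201,12],"turn": 0},
    {"hand": 0.5,"offset": [-114,-201,12],"turn": 0},
    {"hand": 0.5,"offset": [-114,-201,12],"turn": 0},
    {"hand": 0.5,"offset": [-114,-201,12],"turn": 0},
    {"hand": 0.5,"offset": [-114,-201,12],"turn": 0},
    {"hand": 0.5,"offset": [-114,-201,12],"turn": 0}
  ]
}}

```text
time_s: 1.68
tool_pos: [0.5145, 0.0074, 0.1999]
orientation: [-0.0, -0.0, 1.0, 0.0]
force: [-0.2, -0.0, -0.0]
opening: 0.0426
grasp_force: 0.0
```

Run:
```python
from h import *
print(manip.observe()['tool_pos']); snap('wrist','w1.png')
p=camera_params('wrist');print(np.linalg.inv(p['camera_from_world']).round(3))
```

```text
[0.51452821 0.00737142 0.1998502 ]
[[-0.001  0.951  0.311  0.434]
 [ 1.     0.001  0.     0.008]
 [-0.     0.311 -0.951  0.343]
 [ 0.     0.     0.     1.   ]]
```

View pics/w1.png

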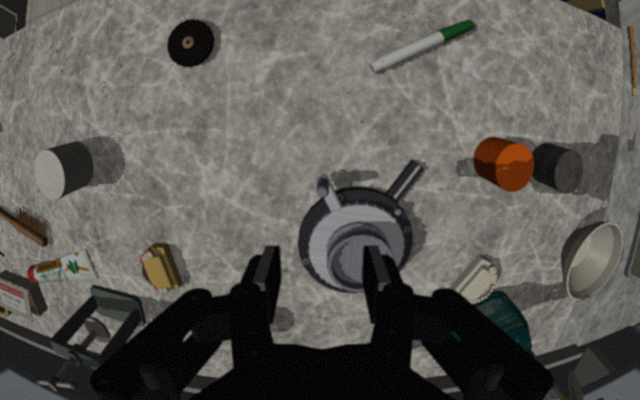

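The wrist view shows the pin top near (324,182), the mark tongue end near (416,164), and the grey small flask at (558,167) behind the orange one. I'll take a closer crop for the pin, mark and cup.

Run:
```python
from h import *
im=np.load('pics/wrist.npy')
c=cv2.resize(im[150:300,285:430],None,fx=4,fy=4,interpolation=cv2.INTER_CUBIC); cv2.imwrite('pics/c2.png',cv2.convertScaleAbs(c,alpha=1.8))
```

```text
(no output)
```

View pics/c2.png

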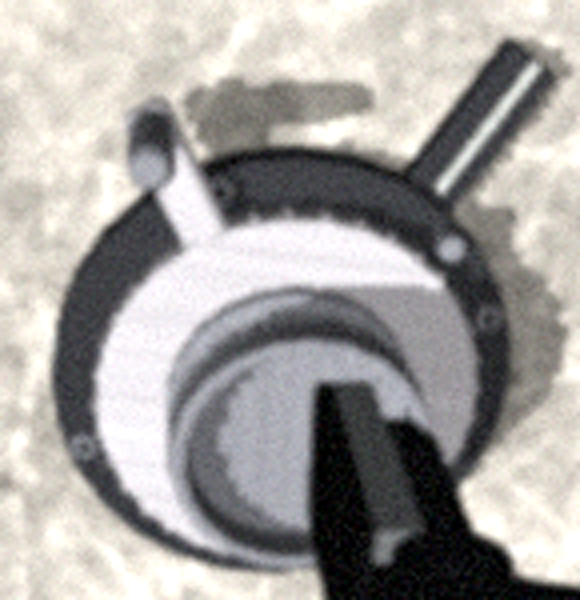

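Run:
```python
from h import *
f=lambda x,y,z:px('wrist',285+x/4,150+y/4,z).round(4)
P=np.array([f(x,y,.014)[:2] for x,y in[(55,360),(95,237),(185,182),(297,148),(400,178),(480,240),(508,350),(105,505)]])
A=np.c_[2*P,np.ones(len(P))]; s=np.linalg.lstsq(A,(P**2).sum(1),rcond=None)[0]; c=s[:2]; print('base',c,np.sqrt(s[2]+c@c))
p=f(152,169,.063)[:2]; m=f(533,60,.013)[:2]
print(p,m)
for q in(p,m): d=q-c; print(np.hypot(*d),np.arctan2(d[1],d[0]))
th=np.arctan2(*(p-c)[::-1])
d=m-c; a1=np.arctan2(d[1],d[0])-2*np.pi
# arc of TCP offsets
for a in np.linspace(th,a1-0.02,8): print(((c+.09*np.array([np.cos(a),np.sin(a)])-p)*[-1000,1000]).round(1))
print('flask(rough, side px)',px('wrist',568,150,.055),px('wrist',562,188,.0))
```

```text
base [0.59799116 0.04929428] 0.06937337629986469
[0.5189 0.0095] [0.5017 0.1166]
0.08853810892680818 -2.6754326841263367
0.11748212061209987 2.531550708184128
[ 1.3 -0.7]
[ 6.6 12.4]
[ 9.9 26.1]
[10.9 40.1]
[ 9.8 54.2]
[ 6.4 67.8]
[ 1.  80.8]
[-6.4 92.8]
flask(rough, side px) [0.46659134 0.30157674 0.055     ] [0.52906428 0.3578861  0.        ]
```

Call:
{"api": "jog_arm", "payload": {
  "grip_force": 20,
  "steps": [
    {"hand": 0.5,"offset": [-3,1,40],"turn": 0},
    {"hand": 0.5,"offset": [-3,1,80],"turn": 0},
    {"hand": 0.5,"offset": [-3,1,115],"turn": 0},
    {"hand": 0.5,"offset": [-3,1,140],"turn": 0},
    {"hand": 0.5,"offset": [-3,1,158],"turn": 0},
    {"hand": 0.5,"offset": [-3,1,167],"turn": 0},
    {"hand": 0.3,"offset": [-3,1,167],"turn": 0},
    {"hand": 0,"offset": [-3,1,167],"turn": 0},
    {"hand": 0,"offset": [-3,1,167],"turn": 0},
    {"hand": 0,"offset": [-3,1,167],"turn": 0}
  ]
}}

```text
time_s: 2.57
tool_pos: [0.519, 0.0081, 0.0347]
orientation: [0.001, -0.0, 1.0, -0.0]
force: [-0.4, 1.0, 1.6]
opening: 0.0109
grasp_force: 21.9
```

Call:
{"api": "jog_arm", "payload": {
  "steps": [
    {"hand": 0,"offset": [3,6,0],"turn": 0},
    {"hand": 0,"offset": [5,13,0],"turn": 0},
    {"hand": 0,"offset": [9,27,0],"turn": 0},
    {"hand": 0,"offset": [10,41,0],"turn": 0},
    {"hand": 0,"offset": [9,55,0],"turn": 0},
    {"hand": 0,"offset": [5,68,0],"turn": 0},
    {"hand": 0,"offset": [0,81,0],"turn": 0},
    {"hand": 0,"offset": [-4,88,0],"turn": 0},
    {"hand": 0,"offset": [-7,93,0],"turn": 0},
    {"hand": 0,"offset": [-7,93,0],"turn": 0}
  ]
}}

```text
time_s: 3.4
tool_pos: [0.526, 0.102, 0.0342]
orientation: [0.001, -0.001, 1.0, 0.0]
force: [-0.0, 0.0, 5.5]
opening: 0.0108
grasp_force: 22.9
```

Call:
{"api": "jog_arm", "payload": {
  "steps": [
    {"hand": 0.4,"offset": [-7,0,0],"turn": 0},
    {"hand": 0.4,"offset": [0,0,0],"turn": 0},
    {"hand": 0.4,"offset": [0,0,0],"turn": 0},
    {"hand": 0.4,"offset": [0,0,-15],"turn": 0},
    {"hand": 0.4,"offset": [0,0,-50],"turn": 0},
    {"hand": 0.6,"offset": [0,0,-90],"turn": 0},
    {"hand": 1,"offset": [0,0,-130],"turn": 0},
    {"hand": 1,"offset": [0,0,-165],"turn": 0},
    {"hand": 1,"offset": [0,0,-165],"turn": 0}
  ]
}}

```text
time_s: 4.15
tool_pos: [0.5276, 0.1007, 0.206]
orientation: [0.005, -0.0, 1.0, -0.0]
force: [0.4, 0.6, 0.9]
opening: 0.0804
grasp_force: 0.0
```

Run:
```python
from h import *
s=manip.observe();print(s['tool_pos'],s['joint_positions'],s['force']); snap('wrist','w2.png')
im=np.load('pics/wrist.npy')
c=cv2.resize(im[100:300,230:490],None,fx=3,fy=3,interpolation=cv2.INTER_CUBIC); cv2.imwrite('pics/c3.png',cv2.convertScaleAbs(c,alpha=1.8))
```

```text
[0.5276267  0.10073111 0.2059685 ] [-5.51808220e-02 -1.04832679e-01 -1.57608666e-01  1.50803155e+00
  2.56818412e-04 -5.52552642e-02] [0.42447914 0.58474735 0.89000679]
```

View pics/c3.png

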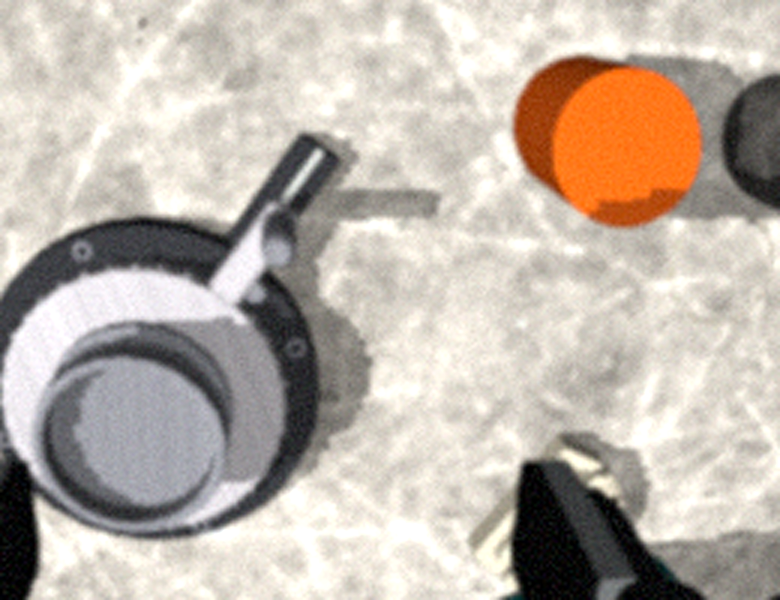

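The collar now lies over the mark (arm and tongue in line, pin at crop (278,243)). Now I turn the gripper and go above the grey flask.

Call:
{"api": "jog_arm", "payload": {
  "steps": [
    {"hand": 1,"offset": [4,20,0],"turn": -0.12},
    {"hand": 1,"offset": [7,42,0],"turn": -0.24},
    {"hand": 1,"offset": [11,65,0],"turn": -0.36},
    {"hand": 1,"offset": [15,88,0],"turn": -0.48},
    {"hand": 1,"offset": [20,110,0],"turn": -0.6},
    {"hand": 1,"offset": [24,130,0],"turn": -0.72},
    {"hand": 1,"offset": [28,150,0],"turn": -0.84},
    {"hand": 1,"offset": [32,170,0],"turn": -0.96},
    {"hand": 1,"offset": [36,190,0],"turn": -1.08},
    {"hand": 1,"offset": [36,204,0],"turn": -1.2}
  ]
}}

```text
time_s: 5.03
tool_pos: [0.4874, 0.3061, 0.1968]
orientation: [-0.001, -0.568, 0.823, 0.001]
force: [-0.1, -0.6, -0.0]
opening: 0.0853
grasp_force: 0.0
```

Call:
{"api": "jog_arm", "payload": {
  "steps": [
    {"hand": 1,"offset": [0,0,0],"turn": -0.12},
    {"hand": 1,"offset": [0,0,0],"turn": -0.24},
    {"hand": 1,"offset": [0,0,0],"turn": -0.371},
    {"hand": 1,"offset": [0,0,0],"turn": -0.371},
    {"hand": 1,"offset": [0,0,0],"turn": -0.371}
  ]
}}

```text
time_s: 5.45
tool_pos: [0.4884, 0.3047, 0.1971]
orientation: [-0.001, -0.706, 0.708, 0.0]
force: [0.6, 0.5, 0.1]
opening: 0.0858
grasp_force: 0.0
```

Run:
```python
from h import *
f=lambda x,y,z:px('wrist',230+x/3,100+y/3,z).round(4)
s=manip.observe();print(s['tool_pos'],s['orientation']); snap('wrist','w3.png',(200,100,460,300),3)
cv2.imwrite('pics/w3.png',cv2.convertScaleAbs(cv2.imread('pics/w3.png'),alpha=1.8))
p=camera_params('wrist');print(np.linalg.inv(p['camera_from_world']).round(3))
```

```text
[0.48838293 0.30465693 0.19714259] [-6.25644861e-04 -7.06027661e-01  7.08183873e-01  3.89264209e-04]
[[-1.     0.004 -0.     0.488]
 [ 0.004  0.951  0.31   0.225]
 [ 0.001  0.31  -0.951  0.34 ]
 [ 0.     0.     0.     1.   ]]
```

View pics/w3.png

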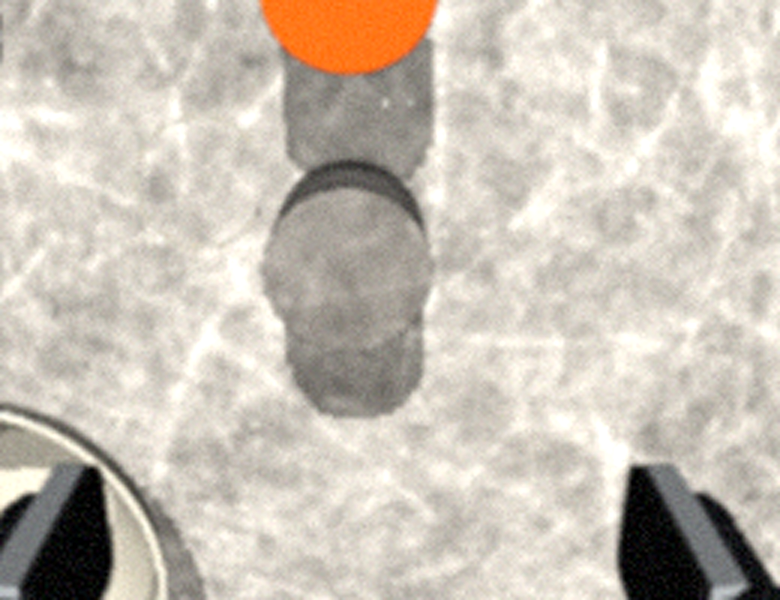

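The grey flask's top is a circle centred at crop (348,268). A bowl sits at lower left, so I check clearance.

Run:
```python
from h import *
f=lambda x,y,z:px('wrist',200+x/3,100+y/3,z).round(4)
print('flask',f(348,268,.055),f(264,268,.055),f(432,268,.055),f(348,188,.055),f(348,348,.055))
print('bowl',[f(x,y,.06) for x,y in[(165,590),(100,470),(0,405)]], px('top',160,173,.06),px('top',184,173,.06),px('top',160,196,.06))
```

```text
flask [0.4928 0.3084 0.055 ] [0.5198 0.3083 0.055 ] [0.4659 0.3085 0.055 ] [0.4926 0.2823 0.055 ] [0.493  0.3358 0.055 ]
bowl [array([0.5626, 0.4315, 0.06  ]), array([0.581 , 0.3803, 0.06  ]), array([0.6153, 0.3558, 0.06  ])] [0.62482535 0.42494366 0.06      ] [0.62315738 0.35941199 0.06      ] [0.56140576 0.42457936 0.06      ]
```

Call:
{"api": "jog_arm", "payload": {
  "grip_force": 50,
  "steps": [
    {"hand": 1,"offset": [-4,-4,40],"turn": 0},
    {"hand": 1,"offset": [-4,-4,80],"turn": 0},
    {"hand": 1,"offset": [-4,-4,115],"turn": 0},
    {"hand": 1,"offset": [-4,-4,145],"turn": 0},
    {"hand": 1,"offset": [-4,-4,165],"turn": 0},
    {"hand": 1,"offset": [-4,-4,178],"turn": 0},
    {"hand": 0.5,"offset": [-4,-4,178],"turn": 0},
    {"hand": 0.5,"offset": [-4,-4,178],"turn": 0},
    {"hand": 0.5,"offset": [-4,-4,178],"turn": 0},
    {"hand": 0.5,"offset": [-4,-4,178],"turn": 0}
  ]
}}

```text
time_s: 6.33
tool_pos: [0.4945, 0.3094, 0.0224]
orientation: [0.002, -0.707, 0.707, -0.001]
force: [0.1, -0.4, -0.9]
opening: 0.0537
grasp_force: 52.5
```

Run:
```python
from h import *
s=manip.observe();print(s['tool_pos'],s['orientation'],s['force'],s['opening'],s['grasp_force'])
```

```text
[0.49451519 0.30940715 0.02241016] [ 0.0015748  -0.70700599  0.7072054  -0.00075046] [ 0.12207682 -0.41472113 -0.87921502] 0.0536926197188667 52.49034404754639
```

Call:
{"api": "jog_arm", "payload": {
  "steps": [
    {"hand": 0.5,"offset": [0,0,-20],"turn": 0},
    {"hand": 0.5,"offset": [0,0,-55],"turn": 0},
    {"hand": 0.5,"offset": [0,0,-90],"turn": 0},
    {"hand": 0.5,"offset": [15,-6,-115],"turn": 0},
    {"hand": 0.5,"offset": [45,-18,-120],"turn": 0},
    {"hand": 0.5,"offset": [80,-32,-120],"turn": 0},
    {"hand": 0.5,"offset": [115,-46,-120],"turn": 0},
    {"hand": 0.5,"offset": [150,-60,-120],"turn": 0},
    {"hand": 0.5,"offset": [185,-74,-120],"turn": 0},
    {"hand": 0.5,"offset": [220,-88,-120],"turn": 0}
  ]
}}

```text
time_s: 7.17
tool_pos: [0.5821, 0.0871, 0.1419]
orientation: [-0.001, 0.707, -0.707, 0.001]
force: [0.7, 0.3, -0.6]
opening: 0.0539
grasp_force: 52.8
```

Call:
{"api": "jog_arm", "payload": {
  "steps": [
    {"hand": 0.5,"offset": [25,-10,0],"turn": 0},
    {"hand": 0.5,"offset": [35,-14,0],"turn": 0},
    {"hand": 0.5,"offset": [41,-16,0],"turn": 0},
    {"hand": 0.5,"offset": [41,-16,0],"turn": 0},
    {"hand": 0.5,"offset": [41,-16,0],"turn": 0},
    {"hand": 0.5,"offset": [41,-16,0],"turn": 0}
  ]
}}

```text
time_s: 7.67
tool_pos: [0.5968, 0.0493, 0.1404]
orientation: [-0.0, 0.708, -0.706, -0.0]
force: [-0.1, 0.3, -1.1]
opening: 0.0538
grasp_force: 52.8
```

Run:
```python
from h import *
s=manip.observe();print(s['tool_pos'],s['orientation'],s['force'],s['opening'],s['grasp_force'])
snap('wrist','w4.png',(190,50,450,245),3)
cv2.imwrite('pics/w4.png',cv2.convertScaleAbs(cv2.imread('pics/w4.png'),alpha=1.8))
print(repr(np.linalg.inv(camera_params('wrist')['camera_from_world']).round(4)))
```

```text
[0.59675548 0.0493163  0.14041276] [-2.12659586e-04  7.07740980e-01 -7.06471978e-01 -6.32912740e-05] [-0.09343257  0.32030191 -1.07575349] 0.05376574884539876 52.7981561422348
array([[-1.000e+00, -1.800e-03, -8.000e-04,  5.963e-01],
       [-2.000e-03,  9.504e-01,  3.109e-01, -3.040e-02],
       [ 2.000e-04,  3.109e-01, -9.504e-01,  2.832e-01],
       [ 0.000e+00,  0.000e+00,  0.000e+00,  1.000e+00]])
```

View pics/w4.png

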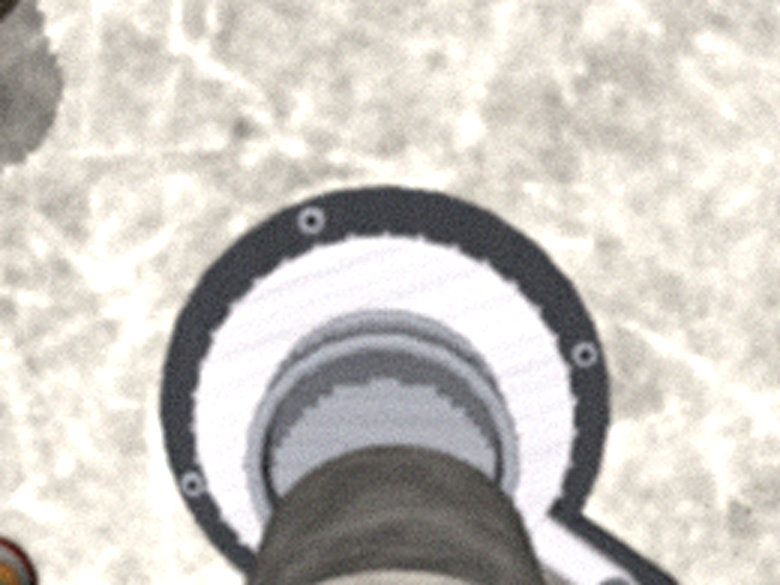

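Run:
```python
from h import *
from scipy.optimize import least_squares
def fit(pts,z,R):
    P=np.array([px('wrist',190+x/3,50+y/3,z)[:2] for x,y in pts])
    r=least_squares(lambda c:np.hypot(*(P-c).T)-R,P.mean(0)+[0,.03]); return r.x.round(4),(r.fun*1000).round(1)
print('rim out',fit([(385,333),(250,450),(517,455),(290,373),(480,370)],.060,.0355))
print('rim in',fit([(385,350),(268,450),(500,460),(305,385),(465,385)],.060,.031))
print('base',fit([(385,186),(161,390),(608,400),(232,250),(540,252)],.014,.070))
print('flask',fit([(390,445),(330,460),(450,462),(290,490),(490,495)],.118,.0275))
```

```text
rim out (array([0.5985, 0.0494]), array([ 0.5, -0.8, -1.3, -0.6,  0.3]))
rim in (array([0.5986, 0.0497]), array([ 1. , -0.9, -1.2, -0.7, -0.2]))
base (array([0.5991, 0.0504]), array([ 1.2, -1. , -1.2, -0.8, -0.5]))
flask (array([0.5973, 0.0516]), array([ 0.8,  0.1,  0.1, -0.7, -0.7]))
```

Call:
{"api": "jog_arm", "payload": {
  "steps": [
    {"hand": 0.5,"offset": [2,-1,15],"turn": 0},
    {"hand": 0.5,"offset": [2,-1,35],"turn": 0},
    {"hand": 0.5,"offset": [2,-1,48],"turn": 0},
    {"hand": 0.5,"offset": [2,-1,55],"turn": 0},
    {"hand": 0.5,"offset": [2,-1,60],"turn": 0},
    {"hand": 0.5,"offset": [2,-1,65],"turn": 0},
    {"hand": 0.5,"offset": [2,-1,69],"turn": 0},
    {"hand": 0.5,"offset": [2,-1,69],"turn": 0},
    {"hand": 0.5,"offset": [2,-1,69],"turn": 0}
  ]
}}

```text
time_s: 8.47
tool_pos: [0.5983, 0.046, 0.0714]
orientation: [-0.0, 0.707, -0.707, 0.0]
force: [-0.8, 0.2, -1.5]
opening: 0.0533
grasp_force: 52.7
```

Call:
{"api": "jog_arm", "payload": {
  "steps": [
    {"hand": 0.5,"offset": [0,0,2],"turn": 0},
    {"hand": 0.5,"offset": [0,0,4],"turn": 0},
    {"hand": 0.5,"offset": [0,0,6],"turn": 0},
    {"hand": 0.5,"offset": [0,0,8],"turn": 0},
    {"hand": 0.5,"offset": [0,0,10],"turn": 0},
    {"hand": 0.5,"offset": [0,0,12],"turn": 0},
    {"hand": 0.5,"offset": [0,0,13],"turn": 0},
    {"hand": 0.5,"offset": [0,0,14],"turn": 0},
    {"hand": 0.5,"offset": [0,0,15],"turn": 0},
    {"hand": 0.5,"offset": [0,0,15],"turn": 0}
  ]
}}

```text
time_s: 9.3
tool_pos: [0.5987, 0.0458, 0.0571]
orientation: [-0.0, 0.707, -0.707, 0.001]
force: [-2.8, 0.3, 8.9]
opening: 0.0539
grasp_force: 53.5
```

Run:
```python
from h import *
s=manip.observe();print(s['tool_pos'],s['orientation'],s['force'],s['moment'],s['opening'],s['grasp_force'])
```

```text
[0.59865474 0.0457754  0.05709613] [-4.36878468e-04  7.07228796e-01 -7.06984339e-01  6.19334954e-04] [-2.76869495  0.34717959  8.94198004] [ 0.04599131  0.44455152 -0.01863385] 0.05389863383149641 53.506107330322266
```

Call:
{"api": "jog_arm", "payload": {
  "steps": [
    {"hand": 0.5,"offset": [0,0,1],"turn": 0},
    {"hand": 0.5,"offset": [0,0,2],"turn": 0},
    {"hand": 0.5,"offset": [0,0,2.5],"turn": 0},
    {"hand": 0.5,"offset": [0,0,2.5],"turn": 0},
    {"hand": 0.5,"offset": [0,0,2.5],"turn": 0},
    {"hand": 0.5,"offset": [0,0,2.5],"turn": 0}
  ]
}}

```text
time_s: 9.8
tool_pos: [0.5988, 0.0458, 0.056]
orientation: [-0.001, 0.707, -0.707, 0.001]
force: [-6.7, 0.1, 19.0]
opening: 0.0539
grasp_force: 54.8
```

Force is 19 N, beyond the spring's 11 N, and the flask bottom comes out near 34 mm, so the cup is on its stop. I take one check picture.

Run:
```python
from h import *
s=manip.observe();print(s['tool_pos'],s['force'],s['grasp_force'],abs(s['qvel']).max())
snap('wrist','w5.png',(150,20,500,400),1.55)
cv2.imwrite('pics/w5.png',cv2.convertScaleAbs(cv2.imread('pics/w5.png'),alpha=1.8))
```

```text
[0.59876936 0.04577126 0.05597084] [-6.6941453   0.08736706 19.03472704] 54.75981295108795 0.00168445557390041
```

View pics/w5.png

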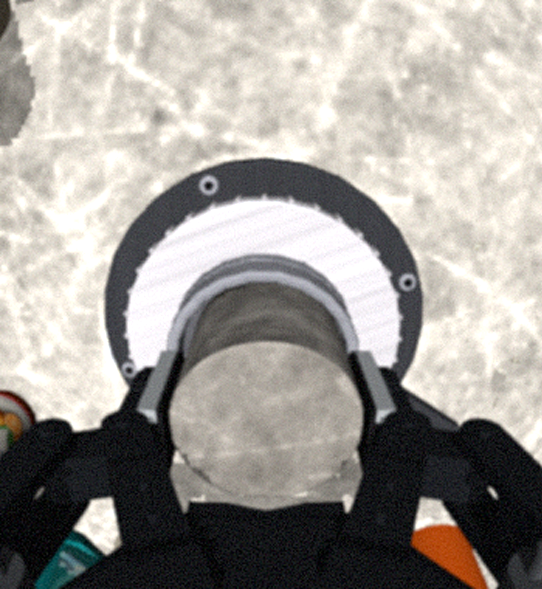

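The flask stands upright inside the cup ring (rim arc at crop (265,280)), held by both fingers and at rest. I hand the job in.

```bash
python3 -c "
from station import workorder
print(workorder.job_done())"
```

```text
the job is handed in; nothing more can be done
None
```

I turned the collar to its locked mark, then set the small grey flask in the cup and pressed it home. I handed the job in at about 10 s with the gripper still holding the flask down (19 N push, 55 N grip); no verdict was returned.

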